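Stand a gel cassette in the casting stand and lock the collar

TASK

Take the larger plate, the gel cassette, from the slanted rest and stand it upright in the slot of the casting stand, bottom edge fully down on the slot floor, and let go of it. Then turn the stand's lock collar by its upright knob all the way to its locked mark, so that its finger lies over the cassette's top edge. Leave the smaller blank plate in the rest and everything else where it is.

Things in the scene. Friction and masses are not known exactly. Their poses are not given: they have to be found in the camera images.
- cassette: gel cassette: the larger leaning plate, 100 wide (y), 110 tall (z) and 10 mm thick (x), grey, with a white window crossed by six grey bars on both faces; 0.11 to 0.23 kg; in either bay of the rest. Origin: centre of its bottom face, z up the plate. Starts leaning 25 degrees from upright, top towards the robot; its upper 48 mm stand free of the rest. Either face may go either way round in the slot.
- blank: smaller plain grey plate (66 wide, 90 tall, 10 thick), axes and origin as for the cassette, leaning in the other bay; must stay there
- rest: slanted aluminium rest, fixed, base 105 x 236 x 10 mm, two bays 116 mm apart along its y. Each bay has two steel rails under the leaning plate (reaching 62 mm up the plate) and a 14 mm high lip at the plate's foot, on the side away from the robot. Origin: centre of its underside; x points away from the robot.
- stand: grey casting stand, fixed, base 110 x 200 x 12 mm. Origin: under the middle of the base; y runs along the slot towards the post, x across the slot, away from the robot.
- slot (a point): centre of the slot's floor, 12 mm above the bench, axes as the stand's. The slot is 12.6 mm wide (x), 108 mm long (y), closed at its ends, 34 mm deep between straight walls 12 mm thick; flared lips above widen the mouth to about 25 mm and end 58 mm above the bench.
- post_axis (a point): on the vertical hinge axis of the lock collar, 130 mm above the bench (mid-height of its arms), 80 mm from the slot's centre along stand +y. The post's top is 143 mm above the bench.
- collar (a joint): angle of the dark steel lock collar on the post. 0 = locked: a stop, with the knob's arm over the broad black mark and the flat finger (61 mm from the axis, 4 mm above a seated cassette) pointing along the slot. Positive = open, anticlockwise from above, to 1.9; starts at 1.15 to 1.7, finger away from the robot, knob on the robot's side. Friction 0.06 N m; stays where it is left.
- knob (a point): grip point on the axis of the collar's upright round black knob, 20 mm in diameter, on the arm across from the finger, 154 mm above the bench. The knob's top is at 168 mm, the arm's top at 134 mm. At angle q the knob is at the post axis + 60 mm x (-sin q, cos q) in the stand's x, y.
- reagent_bottle: brown bottle 60 mm wide, 150 mm tall, beyond the task; leave alone; origin: centre of its underside
- sample_jar: small white jar 32 mm wide, 58 mm tall, between the rest and the stand; leave alone; origin: centre of its underside
- tub: white bowl 84 mm wide, 60 mm tall; leave alone; origin: centre of its underside
- marker: marker pen 120 mm long lying on the bench along its x; leave alone; origin: middle of its underside
Things that resemble listed ones, but are neither listed nor needed, are in the scene too. Several things have the shape of the stand; the one meant has the colours described above. Leave any brown look-alike of the cassette alone.

How it is judged:
On the way, in this order (a step that is already met when the one before it is completed fails the run):
1. the cassette stands fully down in the slot, let go, with the collar still open (x of cassette in the frame of slot between -0.005 and 0.005 m and y of cassette in the frame of slot between -0.009 and 0.009 m and z of cassette in the frame of slot below 0.005 m and angle between cassette's own z axis and vertical below 0.14 rad and angle between the x axis of cassette and the x axis of stand, either way round below 0.14 rad and contact force between the fingers and cassette below 0.3 N and value of joint collar above 0.8 rad), for 0.2 s.
2. the collar is turned to its locked mark (value of joint collar below 0.12 rad), for 0.2 s.
At the end, for the whole second after the job is handed in: The cassette stands at rest upright in the slot (within 0.14 rad of upright and of the slot's direction, foot within 5 mm of the slot floor, 5 mm across and 9 mm along of its centre), the collar is within 0.12 rad of its locked mark, and the blank plate is within 30 mm of where it started (x of cassette in the frame of slot between -0.005 and 0.005 m and y of cassette in the frame of slot between -0.009 and 0.009 m and z of cassette in the frame of slot below 0.005 m and angle between cassette's own z axis and vertical below 0.14 rad and angle between the x axis of cassette and the x axis of stand, either way round below 0.14 rad and value of joint collar below 0.12 rad and linear speed of cassette below 0.02 m/s and distance of blank from where it was at the start of the episode below 0.03 m); the robot touches nothing.
It fails at once if the smaller blank plate is moved more than 30 mm (distance of blank from where it was at the start of the episode above 0.03 m).
It fails at once if the reagent bottle is moved more than 30 mm (distance of reagent_bottle from where it was at the start of the episode above 0.03 m).
It fails at once if the sample jar is moved more than 30 mm (distance of sample_jar from where it was at the start of the episode above 0.03 m).
It fails at once if the tub is moved more than 30 mm (distance of tub from where it was at the start of the episode above 0.03 m).
It fails at once if the marker pen is moved more than 30 mm (distance of marker from where it was at the start of the episode above 0.03 m).
It also fails if it takes over 58 s, if anything falls off the work surface, if the arm or the gripper's body presses on something with over 40 N, if the wrist force passes 120 N, or if a joint passes its speed limit or range.

ROBOT

A 7-joint arm with a two-finger parallel gripper is mounted at the origin on the work surface. World frame = base frame: x ahead of the robot, y to its left, z up, the work surface at z = 0. Lengths are in m, angles in rad, forces in N, time in s.
With the tool pointing down it reaches from about 0.425 to 0.875 m from the base axis. Payload 4.7 kg.
Tool frame: the origin (TCP) lies midway between the tips of the shut fingers; the grasp point (between the pads) lies 19 mm behind it; z points along the fingers, y is the line along which they close (so a half turn about z gives the same grasp; the last joint's range is limited). The gripper opens to 87 mm and grips with 3 to 60 N. Pads are 19 mm wide; open, the fingers measure 117 mm over their backs; the gripper's body (75 mm by 190 mm) begins 51 mm behind the grasp point.
Start: joints at [0.014, 0.321, -0.07, 1.45, 0.023, 1.371, -0.057], TCP at [0.65, -0, 0.186] pointing down, gripper open.
Joint ranges: [-2.86, 2.86], [-0.3, 2.09], [-1.38, 1.24], [0.06, 2.45], [-1.56, 4.7], [0.09, 2.05], [-2.69, 2.69]. Speed limits (rad/s): [2.57, 2.57, 3.14, 3.14, 3.14, 3.14, 3.14].

INTERFACE

Orientations are given as a 3x3 rotation matrix whose columns are the frame's x, y, z axes.
In Python, from rig import state, imaging, sign_off gives the robot as it stands.
- The arm moves only by the shell command python3 -m pendant 'ROWS' [OPENING] [FORCE]. ROWS is JSON, one flat list of numbers, 6 for each row, row after row: the shift along the tool's x, y, z as a fraction of full scale, then the turn, a rotation vector about the tool's x, y, z as a fraction of full scale. In form: [tx, ty, tz, ax, ay, az, tx, ty, tz, ax, ay, az, ...]. A call has 1 to 20 rows; each row is the pose to reach, as a shift and turn from the pose commanded when the call began, along the tool's axes at that moment, turning the shorter way round; what a row does not reach only later rows make up. Full scale, the value 1, is 400 mm for a shift and 360 degrees for a turn. A row lasts 1/8 s, in which the tool goes at most 62.5 mm and 10.7 degrees, less where a joint would pass 70% of its speed; a pose out of reach is approached as far as the arm can. A call with a number of a shift or a turn outside -1 to 1 is refused whole. A call with a gripper value outside its range is refused whole. OPENING is the opening, from -1 (shut) to 1 (fully open), set as the call begins (- or left out, the last holds). The fingers move at their own pace and stop on an object; FORCE is the grip in N (left out, the last holds). Time passes only in rows, so rows that repeat a pose let the fingers close. It gives the time, the measured TCP pose, the force, the opening and the grip force at its end, in the units of the state.
- state(): the state, without advancing time (a new reading comes with each control period).
- imaging.get_image(name): name is "scene" or "side" or "wrist"; returns a dict with "image" (384x512x3 uint8, red, green, blue), "z_map" (384x512 float32, m along the optical axis (not along the pixel's ray), 0 where there is no reading), "fx", "fy", "cx", "cy" (pixels), "R" (3x3) and "t" (3): a world point X has camera coordinates R X + t. Camera axes: x right, y down, z forward; pixel columns grow to the right and rows downward; lengths in m; the calibration is good to about 2 mm. The wrist camera is an equidistant fisheye: a pixel r from the principal point sees the ray r / f radians off the axis. A picture is of the moment at which its call begins.
- sign_off(): hands the job in; it is judged then, once.
The state is a dict: "time": time; "joint_positions": joint angles; "qvel": joint speeds; "tau": joint torques, N m; "eef_pos": TCP position; "tool_rot": TCP orientation; "ft_force": force on the tool from outside, world axes, zero at the start; "torque": the same for the moment, N m; "grip_width": finger opening in m; "finger_force": force on a finger pad.
Only numpy, scipy, OpenCV 4.12 (cv2) and the standard library are available. Lean on these libraries where they do the work, as an engineer would, in place of code of your own. Each camera call takes 0.05 s, during which the arm holds its last target. There are 200 camera calls.

## Working session

There is one attempt and no reset: what is moved stays moved. The work goes in short steps, Python scripts to look and compute and a shell command to move; the robot and the scene stay as the last step left them, time stands still between calls to the robot, and variables do not carry over. Pictures are saved under pics/ and viewed, at most 10 in all, crops included, and the job is handed in when it is done.

```bash
ls; mkdir -p pics; cat > h.py <<'E'
import numpy as np, cv2
from rig import state, imaging, sign_off
def grab(n):
    d=imaging.get_image(n); np.savez(f'/tmp/{n}.npz',**d); return d
def load(n): return dict(np.load(f'/tmp/{n}.npz'))
def cloud(d):
    z=d['z_map']; v,u=np.indices(z.shape)
    P=np.stack([(u-d['cx'])/d['fx']*z,(v-d['cy'])/d['fy']*z,z],-1)
    W=(P-d['t'])@d['R']; W[z==0]=np.nan; return W
E
python3 - <<'E'
from h import *
s=[grab(n) for n in('scene','side')]
cv2.imwrite('pics/a.png',s[0]['image'][...,::-1]);cv2.imwrite('pics/b.png',s[1]['image'][...,::-1])
for d in s: print(d['fx'],d['fy'],d['cx'],d['cy'],d['R'],d['t'],-d['R'].T@d['t'])
print(state())
E
```

```text
pics
459.6507783930284 459.6507783930284 253.6513272046965 194.90852608112638 [[ 0.78272143  0.62234314  0.00601552]
 [ 0.50388609 -0.62800553 -0.59304963]
 [-0.36530259  0.46722379 -0.80514343]] [-0.43759968 -0.19402695  1.61915152] [ 1.03176637 -0.60601895  1.19121399]
472.86514729144994 472.86514729144994 262.32820704497095 195.7627488139945 [[ 0.91813339 -0.39600377  0.01456308]
 [-0.27341229 -0.65965085 -0.70007605]
 [ 0.2868393   0.63878148 -0.71391977]] [-0.50566259  0.22827408  1.19584625] [ 0.18366294 -0.81354753  1.0209115 ]
{'time': 0.1, 'joint_positions': array([ 0.01405473,  0.32173363, -0.07005638,  1.45151657,  0.02260489,
        1.37077922, -0.05686842]), 'qvel': array([-0.00012183, -0.00191936,  0.00028069, -0.00070562, -0.00078362,
       -0.00015356, -0.00028936]), 'tau': array([ 1.37795760e-04, -4.92569017e+01, -4.06077392e-01, -3.13399816e+01,
       -6.42974046e-02,  3.95253638e-02,  6.49213871e-05]), 'eef_pos': array([ 6.49469245e-01, -4.15481787e-05,  1.85098888e-01]), 'tool_rot': array([[-7.80661888e-05,  9.99998640e-01, -1.64737336e-03],
       [ 9.99999992e-01,  7.78944897e-05, -1.04289856e-04],
       [-1.04161393e-04, -1.64738149e-03, -9.99998638e-01]]), 'ft_force': array([ 0.14304598, -0.82829343, -0.5993023 ]), 'torque': array([ 0.03763755, -0.00012792,  0.04267394]), 'finger_force': 0.0, 'grip_width': 0.08715579610083779}
```

View pics/a.png

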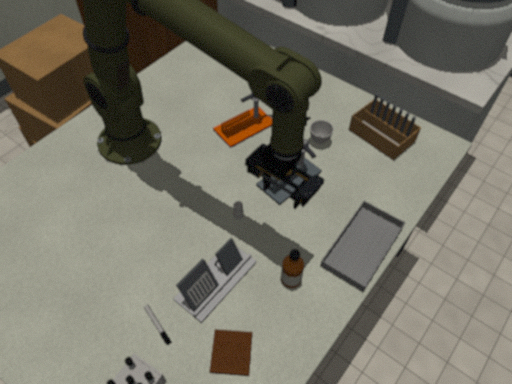

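View pics/b.png

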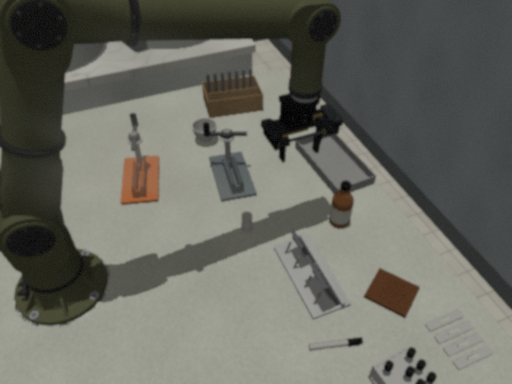

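Scene view: rest at (215,285), with the barred grey cassette at (197,285) and the blank at (229,257). The brown look-alike lies at (232,352). There are two stands, orange at (243,125) and grey under the gripper at (285,185). In the side view they are at (140,180) and (232,175). The grey one fits the description. I'll confirm it in a crop and measure.

```bash
python3 - <<'E'
from h import *
a,b=load('scene'),load('side')
c1=cv2.resize(a['image'][225:330,155:275],None,fx=3.3,fy=3.3,interpolation=2)
c2=cv2.resize(b['image'][100:205,185:305],None,fx=3.3,fy=3.3,interpolation=2)
cv2.imwrite('pics/c.png',np.hstack([c1,c2])[...,::-1])
A,B=cloud(a),cloud(b)
np.set_printoptions(precision=3,suppress=True)
for p in [(197,285),(229,257),(243,270),(245,265),(180,300),(238,210),(292,280),(320,130),(232,352)]: print('sc',p,A[p[1],p[0]])
for p in [(232,190),(245,185),(218,160),(207,128),(240,133),(228,150),(247,222),(205,127),(335,344),(310,275)]: print('si',p,B[p[1],p[0]])
E
```

```text
sc (197, 285) [ 0.591 -0.281  0.071]
sc (229, 257) [ 0.598 -0.16   0.06 ]
sc (243, 270) [ 0.639 -0.149  0.014]
sc (245, 265) [ 0.631 -0.131  0.009]
sc (180, 300) [ 0.56  -0.324  0.007]
sc (238, 210) [ 0.512 -0.017  0.049]
sc (292, 280) [ 0.774 -0.104  0.051]
sc (320, 130) [0.508 0.44  0.024]
sc (232, 352) [ 0.763 -0.345  0.013]
si (232, 190) [0.508 0.129 0.031]
si (245, 185) [0.557 0.148 0.016]
si (218, 160) [0.52  0.289 0.015]
si (207, 128) [0.49  0.281 0.157]
si (240, 133) [0.583 0.249 0.134]
si (228, 150) [0.546 0.26  0.071]
si (247, 222) [ 0.497 -0.016  0.044]
si (205, 127) [0.484 0.279 0.164]
si (335, 344) [ 0.554 -0.412  0.014]
si (310, 275) [ 0.573 -0.244  0.053]
```

View pics/c.png

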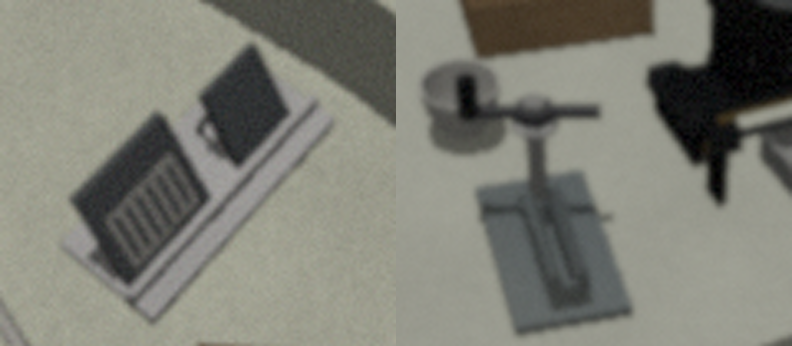

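The crop confirms both: the cassette with white window and bars at scene (197,285), and the grey stand with black knob at side (207,127). Next I measure the planes and outlines.

```bash
cat >> h.py <<'E'
np.set_printoptions(precision=4,suppress=True)
def ray(d,uv,h):
    uv=np.atleast_2d(np.asarray(uv,float)); z=np.ones(len(uv))
    D=np.stack([(uv[:,0]-d['cx'])/d['fx'],(uv[:,1]-d['cy'])/d['fy'],z],1)@d['R']; C=-d['R'].T@d['t']
    return C+D*((h-C[2])/D[:,2])[:,None]
def rect(P): # centre, long axis unit, sizes
    r=cv2.minAreaRect((P[:,:2]*1000).astype(np.float32)); b=cv2.boxPoints(r)
    e=[b[1]-b[0],b[2]-b[1]]; e.sort(key=np.linalg.norm)
    y=e[1]/np.linalg.norm(e[1]); return np.array(r[0]),y*np.sign(y[1]),[np.linalg.norm(k) for k in e]
def big(m):
    n,l,s,_=cv2.connectedComponentsWithStats(m.astype(np.uint8)); return l==1+np.argmax(s[1:,4])
E
python3 - <<'E'
from h import *
a,b=load('scene'),load('side'); A,B=cloud(a),cloud(b)
def box(W,x0,x1,y0,y1,z0,z1): return (W[...,0]>x0)&(W[...,0]<x1)&(W[...,1]>y0)&(W[...,1]<y1)&(W[...,2]>z0)&(W[...,2]<z1)
for n,d,W in(('scene',a,A),('side',b,B)):
    bench=W[200:350][np.abs(W[200:350,:,2])<.01]; print(n,'bench z',np.nanmedian(bench[:,2]),bench[:,2].std())
    for nm,bx in(('rest',(.5,.72,-.4,-.05)),('stand',(.42,.66,.05,.36))):
        m=box(W,*bx,.006,.3); m=cv2.morphologyEx(m.astype(np.uint8),cv2.MORPH_OPEN,np.ones((3,3)))>0
        m2=m&(W[...,2]<.016)&(W[...,2]>.006)
        v,u=np.nonzero(big(m2)); print(n,nm,len(u),rect(ray(d,np.c_[u,v],.010 if nm=='rest' else .012)), u.min(),u.max(),v.min(),v.max())
# knob, arm, finger from side
m=box(B,.42,.7,.05,.4,.140,.20); v,u=np.nonzero(m); P=B[m]; print('z>.14 side',len(P),P.min(0),P.max(0)); 
k=box(B,.42,.7,.05,.4,.146,.172)&(b['image'].max(-1)<60); print('knob',k.sum(),np.median(B[k],0),rect(B[k]))
m=box(B,.42,.7,.05,.4,.120,.137); print('arms',m.sum(),rect(B[m]))
m=box(B,.42,.7,.05,.36,.045,.062); print('lips',m.sum(),rect(B[m]))
# cassette
for n,W in(('scene',A),('side',B)):
  for nm,bx in(('cas',(.5,.72,-.36,-.215)),('blank',(.5,.72,-.21,-.09))):
    m=big(box(W,*bx,.03,.16)); P=W[m]; 
    for _ in range(3):
        c=P.mean(0); nn=np.linalg.svd(P-c)[2][2]; r=(P-c)@nn; P=P[np.abs(r)<max(.002,1.5*r.std())]
    print(n,nm,len(P),'n',nn,'lean',90-np.degrees(np.arccos(abs(nn[2]))),r.std(),'c',c,'min',P.min(0),'max',P.max(0))
E
```

```text
scene bench z -0.0005147783303083487 0.0028693578904566953
scene rest 526 (array([ 634.7928, -217.8646]), array([0.0292, 0.9996], dtype=float32), [np.float32(27.629938), np.float32(235.34549)]) 193 252 256 318
scene stand 165 (array([553.6988, 122.6748]), array([0.8328, 0.5536], dtype=float32), [np.float32(52.48579), np.float32(62.473503)]) 267 286 188 202
side bench z 0.0015059560985064566 0.002356079295259084
side rest 2117 (array([ 592.2106, -214.3641]), array([0.0086, 1.    ], dtype=float32), [np.float32(107.56658), np.float32(238.74797)]) 275 349 235 317
side stand 915 (array([538.084 , 212.9058]), array([0.1476, 0.989 ], dtype=float32), [np.float32(111.58909), np.float32(206.35869)]) 209 256 151 199
z>.14 side 120 [0.4794 0.2465 0.1401] [0.559  0.2965 0.1738]
knob 43 [0.487  0.2806 0.163 ] (array([488.9849, 284.7444]), array([0.4934, 0.8698], dtype=float32), [np.float32(14.990533), np.float32(18.42246)])
arms 202 (array([538.7842, 261.207 ]), array([-0.9228,  0.3854], dtype=float32), [np.float32(32.324917), np.float32(126.67409)])
lips 254 (array([535.6542, 196.7086]), array([0.1544, 0.988 ], dtype=float32), [np.float32(36.383087), np.float32(144.56361)])
scene cas 702 n [ 0.8965 -0.0084  0.443 ] lean 26.294235591845435 0.0012537417312149285 c [ 0.5886 -0.2778  0.0743] min [ 0.5673 -0.3266  0.0302] max [ 0.6111 -0.2258  0.1159]
scene blank 371 n [ 0.9006 -0.0137  0.4345] lean 25.75197292802507 0.0016706301599972318 c [ 0.5938 -0.1572  0.0641] min [ 0.5754 -0.1902  0.0301] max [ 0.6121 -0.1228  0.0977]
side cas 226 n [ 0.8745 -0.0405  0.4832] lean 28.89754767077965 0.0026461339374731327 c [ 0.5759 -0.2871  0.0962] min [ 0.5609 -0.3255  0.0313] max [ 0.6094 -0.2247  0.1177]
side blank 122 n [0.9272 0.0228 0.3739] lean 21.955361992754305 0.0032772997290549735 c [ 0.5798 -0.163   0.0863] min [ 0.5706 -0.189   0.0311] max [ 0.5995 -0.1201  0.0991]
```

Numbers check out: cassette top 112–116 mm, width 100, lean about 25°, base outlines within a few mm of the sizes given. Next I move to a pre-grasp 80 mm up along the plate, which also clears the view of the stand.

```bash
python3 -m pendant '[-0.15,-0.05,0,-0.015,0,0, -0.3,-0.1,0,-0.03,0,0, -0.43,-0.16,0.02,-0.045,0,0, -0.56,-0.21,0.05,-0.06,0,0, -0.65,-0.245,0.07,-0.069,0,0, -0.689,-0.256,0.084,-0.0694,0,0, -0.689,-0.256,0.084,-0.0694,0,0, -0.689,-0.256,0.084,-0.0694,0,0]' 0.3 20
python3 - <<'E'
from h import *
s=state(); print(s['eef_pos'],s['tool_rot'],s['joint_positions'],s['grip_width'])
a=grab('scene'); b=grab('side'); w=grab('wrist')
print(w['fx'],w['cx'],w['cy'])
i=w['image']; c=cv2.resize(a['image'][110:230,220:360],None,fx=2.8,fy=2.8,interpolation=2)
i2=np.zeros((384,800,3),np.uint8); i2[:, :400]=cv2.resize(i,(400,384))[:, :400]; i2[:336,400:792]=c
cv2.imwrite('pics/d.png',i2[...,::-1])
A,B=cloud(a),cloud(b)
def box(W,x0,x1,y0,y1,z0,z1): return (W[...,0]>x0)&(W[...,0]<x1)&(W[...,1]>y0)&(W[...,1]<y1)&(W[...,2]>z0)&(W[...,2]<z1)
for n,d,W in(('scene',a,A),('side',b,B)):
    m=box(W,.42,.7,.05,.36,.006,.018);m=cv2.morphologyEx(m.astype(np.uint8),cv2.MORPH_OPEN,np.ones((3,3)))>0
    v,u=np.nonzero(big(m)); print(n,'base',len(u),rect(ray(d,np.c_[u,v],.012)))
    for h,lo,hi in((.134,.124,.137),(.058,.045,.062)):
        m=box(W,.42,.66,.05,.4,lo,hi); v,u=np.nonzero(m); print(n,h,len(u),rect(ray(d,np.c_[u,v],h)))
    k=box(W,.42,.54,.2,.4,.146,.175); v,u=np.nonzero(k); print('knob',k.sum(),np.median(W[k],0),rect(W[k]))
E
```

```text
time: 1.1
eef_pos: [0.5483, -0.2743, 0.1526]
tool_rot: [[-0.002, 0.906, 0.422], [1.0, 0.001, 0.001], [0.0, 0.422, -0.906]]
ft_force: [1.7, -0.1, 0.5]
grip_width: 0.057
finger_force: 0.0
[ 0.5483 -0.2743  0.1526] [[-0.0018  0.9064  0.4224]
 [ 1.      0.0015  0.001 ]
 [ 0.0003  0.4224 -0.9064]] [ 0.3966 -0.0228  0.1742  1.9876 -0.311   0.8282  0.7442] 0.05696396374113024
297.3186396354542 254.63196624721184 191.66304675945045
scene base 752 (array([540.6186, 209.1833]), array([0.1558, 0.9878], dtype=float32), [np.float32(111.45517), np.float32(202.13211)])
scene 0.134 144 (array([547.4695, 260.9994]), array([-0.8841,  0.4673], dtype=float32), [np.float32(36.430527), np.float32(126.03228)])
scene 0.058 302 (array([534.1584, 259.6164]), array([-0.0854,  0.9963], dtype=float32), [np.float32(67.52013), np.float32(287.46884)])
knob 52 [0.4916 0.2817 0.163 ] (array([489.6042, 284.3972]), array([-0.7467,  0.6652], dtype=float32), [np.float32(18.340416), np.float32(24.905052)])
side base 108 (array([492.4985, 132.7891]), array([-0.9237,  0.3831], dtype=float32), [np.float32(33.532093), np.float32(48.82191)])
side 0.134 0 (array([0., 0.]), array([nan, nan], dtype=float32), [np.float32(0.0), np.float32(0.0)])
side 0.058 0 (array([0., 0.]), array([nan, nan], dtype=float32), [np.float32(0.0), np.float32(0.0)])
knob 0 [nan nan nan] (array([0., 0.]), array([nan, nan], dtype=float32), [np.float32(0.0), np.float32(0.0)])h.py:18: RuntimeWarning: invalid value encountered in divide
  y=e[1]/np.linalg.norm(e[1]); return np.array(r[0]),y*np.sign(y[1]),[np.linalg.norm(k) for k in e]
  return _methods._mean(a, axis=axis, dtype=dtype,
  ret = um.true_divide(
```

View pics/d.png

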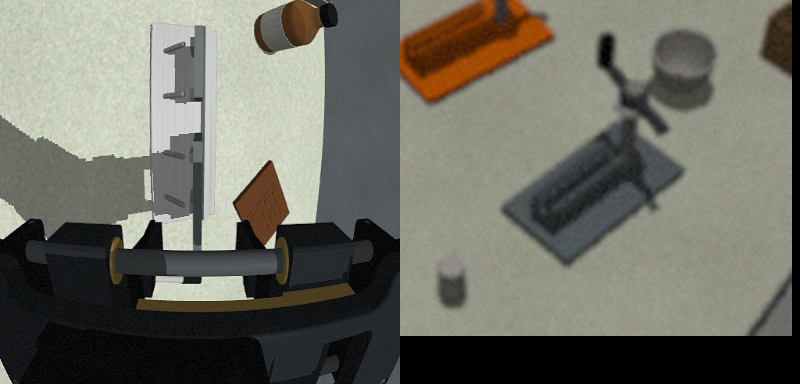

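The wrist view shows the cassette edge at (197,240), centred between the fingers at x≈150 and x≈245. In the right crop the slot lies off the base centre, away from the post, so I'll measure it later with the wrist camera. Advancing 80 mm and gripping.

```bash
python3 -m pendant '[0,0,0.05,0,0,0, 0,0,0.1,0,0,0, 0,0,0.15,0,0,0, 0,0,0.18,0,0,0, 0,0,0.2,0,0,0, 0,0,0.2,0,0,0, 0,0,0.2,0,0,0]' 
python3 -m pendant '[0,0,0,0,0,0, 0,0,0,0,0,0, 0,0,0,0,0,0, 0,0,0,0,0,0, 0,0,0,0,0,0, 0,0,0,0,0,0]' -1 30
```

```text
time: 2.12
eef_pos: [0.5817, -0.276, 0.0806]
tool_rot: [[0.0, 0.906, 0.423], [1.0, -0.0, -0.001], [-0.001, 0.423, -0.906]]
ft_force: [-0.1, -0.2, 0.5]
grip_width: 0.0564
finger_force: 0.0
time: 2.88
eef_pos: [0.5814, -0.2756, 0.0799]
tool_rot: [[0.0, 0.906, 0.422], [1.0, -0.0, -0.0], [0.0, 0.422, -0.906]]
ft_force: [-0.1, 0.1, 0.6]
grip_width: 0.0056
finger_force: 0.0
```

Opening 5.6 mm with no force, so the grip missed the 10 mm plate. I'll look before anything else.

```bash
python3 - <<'E'
from h import *
s=state(); print(s['grip_width'],s['finger_force'],s['ft_force'])
a=grab('scene'); b=grab('side'); w=grab('wrist')
c1=cv2.resize(a['image'][210:330,140:260],(390,390),interpolation=2)
c2=cv2.resize(w['image'][150:310,150:350],(400,390),interpolation=2)
cv2.imwrite('pics/e.png',np.hstack([c1,c2])[...,::-1])
E
```

```text
0.00561114725050867 0.0 [-0.0694  0.0879  0.5858]
```

View pics/e.png

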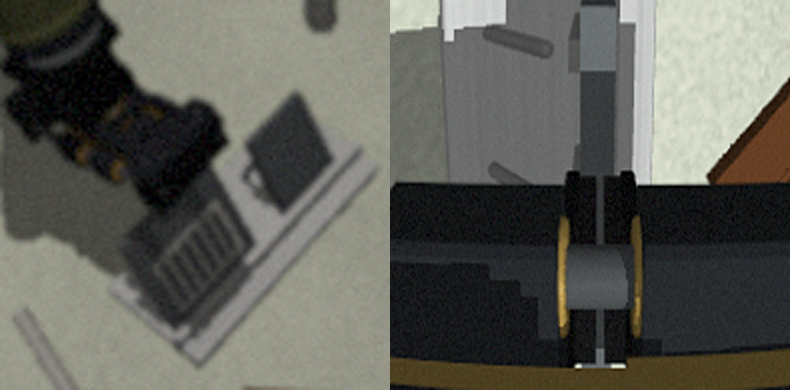

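The wrist view shows the fingers at crop (575,200) and (620,200), straddling the plate edge. The fingers may still be moving, so I'll wait a few rows.

```bash
python3 -m pendant '[0,0,0,0,0,0, 0,0,0,0,0,0, 0,0,0,0,0,0]' -1 30
python3 - <<'E'
from h import *
w=load('wrist'); z=w['z_map']; print(z.min(),z[z>0].min())
# depth along crop rows in the finger region: px = 150+cx/2, 150+cy*160/390
for v in range(215,312,8): print(v,[round(float(z[v,u]),3) for u in range(426-195,285,4)])
print(w['R'],-w['R'].T@w['t'])
E
```

```text
time: 3.4
eef_pos: [0.5815, -0.2756, 0.08]
tool_rot: [[-0.0, 0.906, 0.422], [1.0, 0.0, -0.0], [-0.0, 0.422, -0.906]]
ft_force: [-0.1, -0.1, -0.1]
grip_width: 0.0006
finger_force: 0.0
0.0 0.0500001
215 [0.281, 0.285, 0.285, 0.267, 0.173, 0.174, 0.173, 0.173, 0.28, 0.28, 0.301, 0.302, 0.304, 0.319]
223 [0.283, 0.285, 0.167, 0.167, 0.172, 0.171, 0.174, 0.172, 0.173, 0.166, 0.168, 0.306, 0.308, 0.321]
231 [0.09, 0.089, 0.157, 0.157, 0.16, 0.162, 0.176, 0.161, 0.16, 0.156, 0.158, 0.09, 0.089, 0.088]
239 [0.083, 0.086, 0.146, 0.151, 0.15, 0.151, 0.177, 0.15, 0.15, 0.147, 0.148, 0.083, 0.084, 0.083]
247 [0.079, 0.082, 0.093, 0.141, 0.142, 0.142, 0.179, 0.142, 0.141, 0.138, 0.089, 0.084, 0.078, 0.078]
255 [0.076, 0.081, 0.085, 0.086, 0.085, 0.085, 0.085, 0.084, 0.085, 0.086, 0.085, 0.081, 0.076, 0.077]
263 [0.076, 0.081, 0.084, 0.085, 0.084, 0.083, 0.084, 0.084, 0.084, 0.082, 0.084, 0.08, 0.077, 0.075]
271 [0.077, 0.079, 0.084, 0.084, 0.084, 0.083, 0.084, 0.085, 0.085, 0.084, 0.083, 0.08, 0.077, 0.077]
279 [0.078, 0.08, 0.089, 0.128, 0.127, 0.129, 0.184, 0.128, 0.128, 0.128, 0.088, 0.079, 0.079, 0.077]
287 [0.078, 0.082, 0.105, 0.13, 0.127, 0.129, 0.185, 0.129, 0.129, 0.13, 0.104, 0.08, 0.078, 0.078]
295 [0.08, 0.084, 0.104, 0.13, 0.13, 0.129, 0.189, 0.13, 0.131, 0.13, 0.097, 0.08, 0.078, 0.079]
303 [0.076, 0.076, 0.075, 0.077, 0.076, 0.076, 0.076, 0.077, 0.076, 0.076, 0.076, 0.076, 0.076, 0.076]
311 [0.072, 0.073, 0.071, 0.0, 0.072, 0.072, 0.072, 0.074, 0.072, 0.073, 0.073, 0.074, 0.073, 0.072]
[[ 0.9071 -0.0001  0.4209]
 [-0.1123 -0.9638  0.2418]
 [ 0.4057 -0.2666 -0.8743]] [ 0.4974 -0.2032  0.2605]
```

The fingers shut on nothing: depth puts the plate top at z≈0.113, with the fingertips just above it. I'll check the fingertip position against the reported TCP with the cameras.

```bash
python3 - <<'E'
from h import *
s=state(); a=grab('scene'); b=grab('side'); w=grab('wrist')
def wcloud(d):
    z=d['z_map']; v,u=np.indices(z.shape); x=(u-d['cx'])/d['fx']; y=(v-d['cy'])/d['fy']; r=np.hypot(x,y)+1e-9; k=np.tan(r)/r
    W=(np.stack([x*k*z,y*k*z,z],-1)-d['t'])@d['R']; W[z==0]=np.nan; return W
p,R=s['eef_pos'],s['tool_rot']; print(p)
for n,W in(('scene',cloud(a)),('side',cloud(b)),('wrist',wcloud(w))):
    T=(W-p)@R; m=(np.abs(T[...,0])<.012)&(np.abs(T[...,1])<.03)&(T[...,2]<.03)&(T[...,2]>-.1)
    print(n,m.sum()); h,_=np.histogram(T[m][:,2],np.arange(-.1,.031,.01)); print(h)
    for lo in np.arange(-.08,.03,.01):
        q=m&(T[...,2]>lo)&(T[...,2]<lo+.01)
        if q.sum()>2: print(round(lo,2),T[q].min(0),T[q].max(0))
E
```

```text
[ 0.5815 -0.2756  0.08  ]
scene 177
[ 0  0  0  4  6  7 11 27 20 26 26 24 26]
-0.07 [-0.0109 -0.009  -0.0627] [-0.01    0.0042 -0.0614]
-0.06 [-0.0113 -0.0079 -0.0559] [-0.0093  0.0063 -0.0507]
-0.05 [-0.0117 -0.0076 -0.049 ] [-0.0105  0.0112 -0.0413]
-0.04 [-0.0119 -0.0044 -0.038 ] [ 0.0084  0.0102 -0.03  ]
-0.03 [-0.0118  0.001  -0.0295] [ 0.0117  0.0062 -0.0202]
-0.02 [-0.0113  0.0019 -0.0196] [ 0.0114  0.0061 -0.01  ]
-0.01 [-0.0108  0.0019 -0.0099] [ 0.0098  0.0067 -0.0004]
-0.0 [-0.0109 -0.0007  0.0001] [0.012  0.0072 0.0099]
0.01 [-0.0119 -0.0009  0.0112] [0.0094 0.0085 0.0195]
0.02 [-0.0114  0.0011  0.0201] [0.0117 0.0096 0.0298]
side 85
[ 0 12  5 11 17 19 11  1  1  2  4  1  1]
-0.08 [-0.0086 -0.0034 -0.0789] [-0.0077  0.0029 -0.0712]
-0.07 [-0.0108 -0.0073 -0.0686] [-0.0055  0.009  -0.0612]
-0.06 [-0.0113 -0.007  -0.0599] [-0.0011  0.0095 -0.0507]
-0.05 [-0.0104 -0.0065 -0.0496] [ 0.001   0.0104 -0.04  ]
-0.04 [-0.0111 -0.0035 -0.0395] [-0.0072  0.0092 -0.0349]
-0.0 [-0.0073  0.0057  0.0001] [0.0068 0.0063 0.0097]
wrist 1466
[ 41 499  71 243 251 212 149   0   0   0   0   0   0]
-0.08 [-0.0025 -0.0062 -0.0797] [ 0.0112  0.0058 -0.0701]
-0.07 [ 0.0039 -0.0076 -0.0699] [ 0.0111  0.0071 -0.06  ]
-0.06 [ 0.004  -0.0086 -0.06  ] [ 0.0112  0.0081 -0.05  ]
-0.05 [ 0.0083 -0.0091 -0.05  ] [ 0.0112  0.0086 -0.0402]
-0.04 [ 0.0086 -0.0092 -0.04  ] [ 0.0118  0.0087 -0.0344]
```

All three cameras put the fingertips about 35 mm short of the reported TCP. I'll retract 50 mm, open, and check again in free space.

```bash
cat >> h.py <<'E'
def wcloud(d):
    z=d['z_map']; v,u=np.indices(z.shape); x=(u-d['cx'])/d['fx']; y=(v-d['cy'])/d['fy']; r=np.hypot(x,y)+1e-9; k=np.tan(r)/r
    W=(np.stack([x*k*z,y*k*z,z],-1)-d['t'])@d['R']; W[z==0]=np.nan; return W
E
python3 -m pendant '[0,0,-0.04,0,0,0, 0,0,-0.08,0,0,0, 0,0,-0.12,0,0,0, 0,0,-0.125,0,0,0, 0,0,-0.125,0,0,0]'
cat > t.py <<'E'
from h import *
s=state(); a=grab('scene'); b=grab('side'); w=grab('wrist')
p,R=s['eef_pos'],s['tool_rot']; print(p,s['grip_width'])
for n,W in(('scene',cloud(a)),('side',cloud(b)),('wrist',wcloud(w))):
    T=(W-p)@R; m=(np.abs(T[...,0])<.012)&(np.abs(T[...,1])<.05)&(T[...,2]<.03)&(T[...,2]>-.08)
    for lo in np.arange(-.08,.03,.01):
        q=m&(T[...,2]>lo)&(T[...,2]<lo+.01)
        if q.sum()>2: print(n,round(lo,2),q.sum(),T[q].min(0),T[q].max(0))
E
python3 t.py
python3 -m pendant '[0,0,0,0,0,0, 0,0,0,0,0,0, 0,0,0,0,0,0, 0,0,0,0,0,0, 0,0,0,0,0,0]' 0.2
python3 t.py
```

```text
time: 4.18
eef_pos: [0.5603, -0.2756, 0.1257]
tool_rot: [[-0.0, 0.906, 0.423], [1.0, 0.0, -0.0], [-0.0, 0.423, -0.906]]
ft_force: [-0.6, 0.2, -0.3]
grip_width: 0.0004
finger_force: 0.0
[ 0.5603 -0.2756  0.1257] 0.0004367297534001203
scene -0.07 5 [-0.0117 -0.0086 -0.0663] [-0.0095  0.0013 -0.061 ]
scene -0.06 7 [-0.0119 -0.009  -0.0586] [-0.0104  0.0063 -0.0516]
scene -0.05 14 [-0.0119 -0.0061 -0.0493] [ 0.0097  0.0118 -0.04  ]
scene -0.04 7 [-0.0115 -0.0064 -0.0397] [ 0.0091  0.01   -0.0376]
scene 0.01 35 [-0.0117 -0.0066  0.0132] [0.0109 0.0065 0.0199]
scene 0.02 22 [-0.0113  0.0008  0.0201] [0.0112 0.0059 0.0297]
side -0.08 10 [-0.0103 -0.0054 -0.0789] [-0.0054  0.003  -0.0702]
side -0.07 15 [-0.0111 -0.0081 -0.0691] [-0.003   0.0108 -0.0605]
side -0.06 21 [-0.01   -0.0077 -0.0598] [-0.0072  0.0101 -0.0502]
side -0.05 20 [-0.0111 -0.0079 -0.05  ] [-0.0004  0.0093 -0.0404]
side -0.04 5 [-0.0092 -0.0062 -0.0395] [-0.0068  0.0061 -0.0355]
side 0.01 40 [-0.012  -0.0048  0.0111] [0.0117 0.0053 0.0174]
wrist -0.08 68 [-0.0044 -0.0067 -0.08  ] [ 0.0118  0.0052 -0.07  ]
wrist -0.07 224 [ 
[... 964 characters left out ...]
04 -0.0679] [-0.0033  0.0316 -0.0612]
side -0.06 22 [-0.0099 -0.0296 -0.0599] [-0.0023  0.0335 -0.0501]
side -0.05 20 [-0.0109 -0.0294 -0.0499] [ 0.0073  0.0329 -0.0402]
side -0.04 6 [-0.0095 -0.0272 -0.0393] [ 0.0099  0.0311 -0.0362]
side 0.01 39 [-0.0119 -0.0047  0.0103] [0.0108 0.0053 0.0193]
wrist -0.08 283 [-0.0106 -0.0359 -0.0799] [ 0.0114  0.036  -0.0701]
wrist -0.07 435 [ 0.0033 -0.0352 -0.07  ] [ 0.0114  0.0349 -0.06  ]
wrist -0.06 342 [-0.0017 -0.0331 -0.06  ] [ 0.0116  0.0335 -0.0501]
wrist -0.05 345 [-0.0067 -0.0334 -0.05  ] [ 0.0111  0.0328 -0.0401]
wrist -0.04 103 [-0.0088 -0.0327 -0.0399] [ 0.0112  0.0329 -0.0362]
wrist 0.01 393 [-0.012  -0.0061  0.0124] [0.012  0.0038 0.016 ]
```

Confirmed with open fingers: the real tips sit 35 mm behind the reported TCP, laterally centred. The plate top is 12.5 mm ahead of the reported TCP, so I advance 83 mm and grip.

```bash
python3 -m pendant '[0,0,0.05,0,0,0, 0,0,0.1,0,0,0, 0,0,0.15,0,0,0, 0,0,0.18,0,0,0, 0,0,0.2,0,0,0, 0,0,0.2075,0,0,0, 0,0,0.2075,0,0,0]' 
python3 -m pendant '[0,0,0,0,0,0, 0,0,0,0,0,0, 0,0,0,0,0,0, 0,0,0,0,0,0, 0,0,0,0,0,0, 0,0,0,0,0,0, 0,0,0,0,0,0]' -1 35
```

```text
time: 5.98
eef_pos: [0.5955, -0.2759, 0.0503]
tool_rot: [[0.0, 0.906, 0.423], [1.0, -0.0, -0.0], [-0.0, 0.423, -0.906]]
ft_force: [-0.5, -0.2, -0.3]
grip_width: 0.0519
finger_force: 0.0
time: 6.85
eef_pos: [0.5952, -0.2757, 0.05]
tool_rot: [[0.0, 0.907, 0.422], [1.0, -0.0, 0.0], [0.0, 0.422, -0.907]]
ft_force: [-0.9, 0.9, 0.9]
grip_width: 0.0103
finger_force: 35.0
```

Gripped: 10.3 mm opening at 35 N. Lift along the plate, then bring it upright.

```bash
python3 -m pendant '[0,0,-0.03,0,0,0, 0,0,-0.08,0,0,0, 0,0,-0.14,0,0,0, 0,0,-0.2,0,0,0, 0,0,-0.25,0,0,0, 0,0,-0.25,0,0,0]' 
python3 -m pendant '[0,0.01,-0.05,0.02,0,0, 0,0.02,-0.1,0.04,0,0, 0,0.03,-0.15,0.055,0,0, 0,0.04,-0.2,0.0694,0,0, 0,0.04,-0.2,0.0694,0,0, 0,0.04,-0.2,0.0694,0,0]'
```

```text
time: 7.6
eef_pos: [0.5534, -0.2766, 0.1429]
tool_rot: [[0.001, 0.905, 0.425], [1.0, 0.0, -0.002], [-0.002, 0.425, -0.905]]
ft_force: [-0.5, 0.8, -1.2]
grip_width: 0.0098
finger_force: 35.0
time: 8.35
eef_pos: [0.533, -0.2755, 0.2181]
tool_rot: [[0.0, 1.0, -0.001], [1.0, -0.0, 0.001], [0.001, -0.001, -1.0]]
ft_force: [0.5, -1.0, -2.0]
grip_width: 0.0101
finger_force: 35.0
```

```bash
python3 -m pendant '[0.08,-0.01,-0.01,0.0,0,0.004, 0.2,-0.02,-0.02,0,0,0.008, 0.34,-0.035,-0.02,0,0,0.012, 0.48,-0.05,-0.02,0,0,0.016, 0.6,-0.06,-0.02,0,0,0.02, 0.67,-0.07,-0.02,0,0,0.0242, 0.69,-0.07,-0.02,0,0,0.0242, 0.69,-0.07,-0.02,0,0,0.0242, 0.69,-0.07,-0.02,0,0,0.0242]'
python3 - <<'E'
from h import *
s=state(); w=grab('wrist'); grab('side'); print(s['eef_pos'],s['tool_rot'])
cv2.imwrite('pics/f.png',w['image'][...,::-1])
W=wcloud(w); print(-w['R'].T@w['t'])
def sel(x0,x1,y0,y1,z0,z1): return (W[...,0]>x0)&(W[...,0]<x1)&(W[...,1]>y0)&(W[...,1]<y1)&(W[...,2]>z0)&(W[...,2]<z1)
for nm,lo,hi in(('base',.006,.018),('lips',.05,.063),('arm',.128,.138),('knob',.16,.173),('post',.139,.148)):
    m=sel(.42,.66,.05,.4,lo,hi); m=big(m); print(nm,m.sum(),rect(W[m]),np.median(W[m],0))
E
```

```text
time: 9.48
eef_pos: [0.5058, -0.0018, 0.2276]
tool_rot: [[0.154, 0.988, -0.0], [0.988, -0.154, -0.001], [-0.001, -0.0, -1.0]]
ft_force: [-0.3, -0.2, -1.7]
grip_width: 0.0101
finger_force: 35.0
[ 0.5058 -0.0018  0.2276] [[ 0.1543  0.988  -0.0001]
 [ 0.988  -0.1543 -0.0006]
 [-0.0006 -0.     -1.    ]]
[0.5169 0.0699 0.4268]
base 4375 (array([531.1935, 173.0934]), array([0.1468, 0.9892], dtype=float32), [np.float32(111.04211), np.float32(121.16266)]) [0.5248 0.1659 0.0125]
lips 472 (array([543.876 , 169.3832]), array([0.125 , 0.9922], dtype=float32), [np.float32(9.573484), np.float32(90.46486)]) [0.5439 0.1671 0.0566]Traceback (most recent call last):
  File "<stdin>", line 7, in <module>
  File "h.py", line 20, in big
    n,l,s,_=cv2.connectedComponentsWithStats(m.astype(np.uint8)); return l==1+np.argmax(s[1:,4])
                                                                              ~~~~~~~~~^^^^^^^^^
    return _wrapfunc(a, 'argmax', axis=axis, out=out, **kwds)
    return bound(*args, **kwds)
ValueError: attempt to get argmax of an empty sequence
```

View pics/f.png

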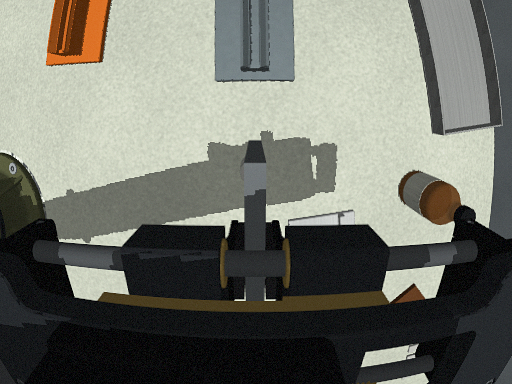

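Wrist view: the cassette edge at (255,180) and, straight ahead, the grey stand's near end with the slot at (256,70). The orange stand is at (75,30). I move 90 mm forward to see the whole slot and collar.

```bash
python3 -m pendant '[0.06,0,-0.02,0,0,0, 0.13,0,-0.05,0,0,0, 0.19,0,-0.05,0,0,0, 0.225,0,-0.05,0,0,0, 0.225,0,-0.05,0,0,0, 0.225,0,-0.05,0,0,0, 0.225,0,-0.05,0,0,0]'
python3 - <<'E'
from h import *
s=state(); w=grab('wrist'); grab('side'); print(s['eef_pos'],s['tool_rot'])
cv2.imwrite('pics/g.png',w['image'][...,::-1])
W=wcloud(w); print(-w['R'].T@w['t'])
def sel(x0,x1,y0,y1,z0,z1): return (W[...,0]>x0)&(W[...,0]<x1)&(W[...,1]>y0)&(W[...,1]<y1)&(W[...,2]>z0)&(W[...,2]<z1)
for nm,lo,hi in(('base',.006,.018),('lips',.052,.063),('arm',.128,.138),('knob',.16,.173),('post',.138,.148)):
    m=sel(.42,.66,.05,.4,lo,hi); print(nm,m.sum())
    if m.sum()>5: m=m if nm!='base' else big(m); print(rect(W[m]),np.median(W[m],0))
E
```

```text
time: 10.45
eef_pos: [0.5195, 0.088, 0.2479]
tool_rot: [[0.153, 0.988, -0.0], [0.988, -0.153, -0.001], [-0.001, -0.0, -1.0]]
ft_force: [-0.2, -0.4, -0.4]
grip_width: 0.0096
finger_force: 35.0
[0.5195 0.088  0.2479] [[ 0.1533  0.9882 -0.0001]
 [ 0.9882 -0.1533 -0.0005]
 [-0.0005 -0.     -1.    ]]
[0.5306 0.1596 0.447 ]
base 6557
(array([536.2633, 208.8798]), array([0.1452, 0.9894], dtype=float32), [np.float32(110.91603), np.float32(193.20074)]) [0.5196 0.1988 0.0125]
lips 986
(array([533.5452, 191.9757]), array([0.1515, 0.9885], dtype=float32), [np.float32(34.988823), np.float32(132.6853)]) [0.5298 0.1856 0.0571]
arm 1137
(array([542.391 , 263.9011]), array([-0.9785,  0.2062], dtype=float32), [np.float32(34.0371), np.float32(125.01536)]) [0.5568 0.2559 0.1345]
knob 86
(array([488.7339, 278.6496]), array([-0.9938,  0.111 ], dtype=float32), [np.float32(4.8482714), np.float32(16.304094)]) [0.4886 0.278  0.1675]
post 682
(array([520.4063, 267.4617]), array([-0.9876,  0.157 ], dtype=float32), [np.float32(32.49478), np.float32(81.82841)]) [0.5433 0.2637 0.1426]
```

View pics/g.png

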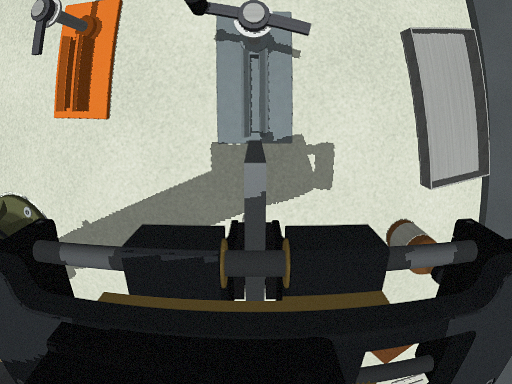

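Wrist view: grey stand with post top at (254,13), collar arm and finger at (295,25), and slot around (256,90), partly hidden by the cassette tip at (255,150). Next I profile the slot in depth along and across.

```bash
python3 - <<'E'
from h import *
w=load('wrist'); W=wcloud(w)
P=W.reshape(-1,3)
near=P[(np.hypot(P[:,0]-.545,P[:,1]-.265)<.009)&(P[:,2]>.138)&(P[:,2]<.148)]; print('post',len(near),near.mean(0),rect(near))
C=np.array([.5315,.1846]); y=np.array([.150,.9887]); x=np.array([.9887,-.150])
Q=np.c_[(P[:,:2]-C)@x,(P[:,:2]-C)@y,P[:,2]]*1000
Q=Q[(abs(Q[:,0])<70)&(Q[:,1]>-90)&(Q[:,1]<110)&(Q[:,2]<66)]
print('along |x|<4: y n medz maxz')
for yy in range(-78,80,4):
    q=Q[(abs(Q[:,0])<4)&(abs(Q[:,1]-yy)<2)]
    if len(q)>1: print(yy,len(q),np.round([np.median(q[:,2]),q[:,2].max()],0),end=' | ')
print('\nacross')
for y0,y1 in((-50,-20),(-20,10),(10,40)):
    q=Q[(Q[:,1]>y0)&(Q[:,1]<y1)]
    print(y0,[(xx,int(round(np.median(k[:,2])))) for xx in range(-28,29,2) if len(k:=q[abs(q[:,0]-xx)<1])>2])
b=Q[(abs(Q[:,2]-12)<5)]; b=b[(abs(b[:,0])>30)]; 
for lo,hi in((-70,-30),(30,70)): q=b[(b[:,0]>lo)&(b[:,0]<hi)]; print('base x',np.percentile(q[:,0],[0.5,99.5]),'y',np.percentile(q[:,1],[.5,99.5]))
E
```

```text
post 215 [0.545  0.2649 0.1435] (array([544.9141, 264.8486]), array([-0.8004,  0.5995], dtype=float32), [np.float32(16.8027), np.float32(17.270971)])
along |x|<4: y n medz maxz
-66 16 [13. 13.] | -62 8 [13. 14.] | -58 17 [40. 42.] | -54 25 [34. 42.] | -50 10 [12. 14.] | -46 15 [12. 14.] | -42 15 [12. 14.] | -38 15 [12. 14.] | -34 10 [12. 13.] | -30 15 [12. 14.] | -26 15 [12. 14.] | -22 15 [13. 14.] | -18 10 [13. 13.] | -14 15 [13. 14.] | -10 14 [13. 14.] | -6 11 [12. 14.] | -2 14 [12. 13.] | 2 15 [12. 14.] | 6 15 [12. 14.] | 10 10 [12. 14.] | 14 15 [13. 14.] | 18 15 [12. 14.] | 22 14 [13. 15.] | 26 11 [12. 13.] | 30 15 [12. 13.] | 34 15 [12. 13.] | 38 10 [13. 14.] | 42 15 [12. 13.] | 46 15 [13. 15.] | 50 10 [12. 14.] | 54 36 [22. 42.] | 58 14 [40. 41.] | 62 5 [24. 25.] | 66 13 [25. 25.] | 70 38 [34. 62.] | 74 15 [51. 61.] | 
across
-50 [(-28, 13), (-26, 13), (-24, 13), (-22, 12), (-20, 12), (-16, 57), (-14, 58), (-12, 58), (-10, 54), (-8, 50), (-6, 47), (-4, 13), (-2, 13), (0, 12), (2, 12), (4, 13), (6, 13), (8, 46), (10, 49), (12, 52), (14, 55), (16, 58), (18, 57), (20, 47), (22, 13), (24, 12), (26, 12), (28, 12)]
-20 [(-28, 12), (-26, 13), (-24, 12), (-22, 12), (-20, 13), (-18, 13), (-16, 56), (-14, 57), (-12, 58), (-10, 53), (-8, 50), (-6, 47), (-4, 12), (-2, 13), (0, 12), (2, 12), (4, 12), (6, 13), (8, 46), (10, 48), (12, 52), (14, 55), (16, 58), (18, 57), (20, 46), (22, 13), (24, 13), (26, 12), (28, 12)]
10 [(-28, 13), (-26, 13), (-24, 12), (-22, 13), (-20, 12), (-18, 13), (-16, 57), (-14, 58), (-12, 58), (-10, 56), (-8, 52), (-6, 46), (-4, 13), (-2, 13), (0, 12), (2, 12), (4, 12), (6, 12), (8, 45), (10, 49), (12, 52), (14, 55), (16, 58), (18, 47), (22, 12), (24, 12), (26, 12), (28, 12)]
base x [-53.7161 -30.1281] y [-71.0802 108.7521]
base x [30.0423 56.5064] y [-71.4717  98.8879]
```

Depth is clean: slot x is −5..+7 and y is −53..+54 around my guess, with the floor at 12 mm. That puts the slot centre at about (0.5327, 0.1852), which agrees with post − 80 mm. Now I measure the cassette in the hand.

```bash
python3 - <<'E'
from h import *
s=state(); w=load('wrist'); W=wcloud(w); T=((W-s['eef_pos'])@s['tool_rot'])*1000
m=(T[...,0]>12)&(T[...,0]<70)&(abs(T[...,1])<15)&(T[...,2]>-90)&(T[...,2]<60); q=T[m]
print(len(q),'zrange',np.percentile(q[:,2],[1,50,99]),'xmax',np.percentile(q[:,0],[98,99.5,100]))
t=q[q[:,2]<-60]
for lo in range(12,56,6):
    k=t[(t[:,0]>=lo)&(t[:,0]<lo+6)]
    if len(k)>3: print(lo,len(k),'y',np.percentile(k[:,1],[2,50,98]),'z',np.median(k[:,2]))
f=q[(q[:,2]>-60)]; print('front edge', len(f))
for lo in range(-60,50,12):
    k=f[(f[:,2]>=lo)&(f[:,2]<lo+12)]
    if len(k)>3: print(lo,len(k),'x',np.median(k[:,0]),'y',np.percentile(k[:,1],[2,50,98]))
b=load('side'); S=((cloud(b)-s['eef_pos'])@s['tool_rot'])*1000
m=(abs(S[...,0])<70)&(abs(S[...,1])<12)&(S[...,2]>-40)&(S[...,2]<60); k=S[m]; print('side',len(k), np.percentile(k,[1,99],axis=0))
E
```

```text
2075 zrange [-69.7725 -68.3174  25.5266] xmax [49.4816 49.5538 49.7361]
12 257 y [-5.2357 -0.4439  4.7892] z -68.55161407300254
18 256 y [-5.1503 -0.4374  4.7166] z -68.56245055337162
24 268 y [-5.0951  0.0292  4.6775] z -68.44831903314933
30 277 y [-5.0142 -0.425   4.5986] z -68.46729094265002
36 276 y [-4.9495 -0.1923  4.5614] z -68.5175854548513
42 287 y [-4.8941  0.0327  4.5234] z -68.45207367746777
48 136 y [-4.9022 -0.1886  4.5066] z -67.81178089010703
front edge 318
-60 75 x 49.35316164638065 y [-4.8823 -0.4485  4.5259]
-48 58 x 49.35084106556535 y [-4.8494 -0.2382  4.6485]
-36 53 x 49.32293426034296 y [-5.0778  0.0115  4.5759]
-24 32 x 49.338883784457124 y [-4.8237 -0.2923  4.2456]
-12 29 x 48.72408837815923 y [-5.2649 -0.6488  4.2494]
0 24 x 48.706791741798334 y [-4.766  -0.7057  4.2061]
12 20 x 48.62536334829411 y [-5.1     0.345   4.1233]
24 27 x 48.62006892927986 y [-5.4009 -0.7702  4.2194]
side 253 [[-51.6508  -6.6496 -39.4998]
 [ 44.6174   5.0911  39.3553]]
```

Cassette in hand: centred within 1 mm, bottom 41.5 mm below reported TCP, yaw within 0.5°. Target TCP is (0.533, 0.186), seated at z≈0.0535. Going over the slot first.

```bash
python3 -m pendant '[0.06,0,0,0,0,0, 0.13,-0.002,0,0,0,0, 0.2,-0.004,0.05,0,0,0, 0.247,-0.004,0.12,0,0,0, 0.247,-0.004,0.2,0,0,0, 0.247,-0.004,0.27,0,0,0, 0.247,-0.004,0.3,0,0,0, 0.247,-0.004,0.3,0,0,0, 0.247,-0.004,0.3,0,0,0, 0.247,-0.004,0.3,0,0,0]'
python3 - <<'E'
from h import *
s=state(); w=grab('wrist'); W=wcloud(w); print(s['eef_pos'],s['tool_rot'])
P=W.reshape(-1,3); T=((P-s['eef_pos'])@s['tool_rot'])*1000; T[:,2]=P[:,2]*1000
for y0,y1 in((52,60),(60,66),(66,72)):
    q=T[(T[:,0]>y0)&(T[:,0]<y1)&(T[:,2]<70)]; print(y0,[(xx,int(round(np.median(k[:,2])))) for xx in range(-24,25,2) if len(k:=q[abs(q[:,1]-xx)<1])>2])
q=T[(abs(T[:,1])<4)&(T[:,2]<66)]; print([(yy,int(np.median(k[:,2]))) for yy in range(44,90,2) if len(k:=q[abs(q[:,0]-yy)<1])>2])
E
```

```text
time: 11.8
eef_pos: [0.5337, 0.1875, 0.1293]
tool_rot: [[0.152, 0.988, 0.002], [0.988, -0.152, 0.001], [0.001, 0.002, -1.0]]
ft_force: [-0.7, -0.3, -1.3]
grip_width: 0.01
finger_force: 35.0
[0.5337 0.1875 0.1293] [[ 0.1516  0.9884  0.0023]
 [ 0.9884 -0.1516  0.0007]
 [ 0.001   0.0022 -1.    ]]
52 [(-24, 13), (-18, 57), (-16, 59), (14, 59), (16, 58), (18, 47), (22, 12), (24, 12)]
60 []
66 []
[(44, 12), (46, 12)]
```

Lips are symmetric (±18) about the plate. Descend to about 6 mm above the floor, with a 1 mm correction along the slot.

```bash
python3 -m pendant '[-0.003,0,0.03,0,0,0, -0.003,0,0.06,0,0,0, -0.003,0,0.085,0,0,0, -0.003,0,0.105,0,0,0, -0.003,0,0.12,0,0,0, -0.003,0,0.135,0,0,0, -0.003,0,0.15,0,0,0, -0.003,0,0.163,0,0,0, -0.003,0,0.175,0,0,0, -0.003,0,0.175,0,0,0]'
```

```text
time: 13.1
eef_pos: [0.5328, 0.1857, 0.0572]
tool_rot: [[0.151, 0.988, -0.0], [0.988, -0.151, -0.0], [-0.0, 0.0, -1.0]]
ft_force: [2.4, -0.8, -3.3]
grip_width: 0.0098
finger_force: 35.0
```

```bash
python3 -m pendant '[0,0,0.004,0,0,0, 0,0,0.008,0,0,0, 0,0,0.01,0,0,0, 0,0,0.011,0,0,0, 0,0,0.011,0,0,0]'
```

```text
time: 13.72
eef_pos: [0.5329, 0.1861, 0.0539]
tool_rot: [[0.152, 0.988, 0.001], [0.988, -0.152, 0.0], [0.0, 0.001, -1.0]]
ft_force: [1.5, -1.4, 1.2]
grip_width: 0.0099
finger_force: 35.0
```

Weight is off the hand. Release, then look before retreating.

```bash
python3 -m pendant '[0,0,0,0,0,0, 0,0,0,0,0,0, 0,0,0,0,0,0, 0,0,0,0,0,0, 0,0,0,0,0,0]' -0.2 35
python3 -m pendant '[0,0,-0.03,0,0,0, 0,0,-0.08,0,0,0, 0,0,-0.15,0,0,0, 0,0,-0.22,0,0,0, -0.05,0,-0.27,0,0,0, -0.1,0,-0.3,0,0,0, -0.1,0,-0.3,0,0,0, -0.1,0,-0.3,0,0,0, -0.1,0,-0.3,0,0,0]'
python3 - <<'E'
from h import *
s=state(); w=grab('wrist'); b=grab('side'); a=grab('scene'); W=wcloud(w)
print(s['eef_pos'],s['tool_rot'][:,0],s['grip_width'])
C=np.array([.5327,.1852]); y=np.array([.150,.9887]); x=np.array([.9887,-.150])
for n,P in(('wrist',W),('scene',cloud(a))):
    P=P.reshape(-1,3);Q=np.c_[(P[:,:2]-C)@x,(P[:,:2]-C)@y,P[:,2]]*1000
    t=Q[(abs(Q[:,0])<12)&(abs(Q[:,1])<56)&(Q[:,2]>112)&(Q[:,2]<129)]; print(n,'top',len(t),np.percentile(t,[1,50,99],axis=0))
    for lo in(-40,-20,0,20): 
        k=t[(t[:,1]>lo)&(t[:,1]<lo+20)]; 
        if len(k)>4: print(lo,np.percentile(k[:,0],[2,98]),np.median(k[:,2]))
P=W.reshape(-1,3); k=P[(P[:,2]>.162)&(P[:,2]<.172)&(np.hypot(P[:,0]-.485,P[:,1]-.28)<.03)]; print('knob',len(k),k.mean(0) if len(k) else '',rect(k) if len(k) else '')
k=P[(np.hypot(P[:,0]-.545,P[:,1]-.265)<.009)&(P[:,2]>.138)&(P[:,2]<.148)]; print('post',len(k),k.mean(0))
c=cv2.resize(a['image'][110:230,220:360],(400,343),interpolation=2); o=np.zeros((343,800,3),np.uint8); o[:,:400]=c; o[:,400:]=cv2.resize(w['image'],(400,343)); cv2.imwrite('pics/i.png',o[...,::-1])
E
```

```text
time: 14.35
eef_pos: [0.5326, 0.1861, 0.0535]
tool_rot: [[0.151, 0.988, -0.0], [0.988, -0.151, -0.0], [-0.0, -0.0, -1.0]]
ft_force: [-0.3, -0.1, -0.6]
grip_width: 0.0343
finger_force: 0.0
time: 15.48
eef_pos: [0.526, 0.1476, 0.1729]
tool_rot: [[0.15, 0.989, -0.001], [0.989, -0.15, 0.0], [-0.0, -0.001, -1.0]]
ft_force: [-0.4, -0.3, -0.0]
grip_width: 0.0347
finger_force: 0.0
[0.526  0.1476 0.1729] [ 0.1499  0.9887 -0.    ] 0.03470612780933155
wrist top 1380 [[ -5.4538 -49.0069 120.9058]
 [ -0.2993   1.5139 122.4852]
 [  4.1393  48.8441 124.0418]]
-40 [-5.4619  4.1331] 122.48629594692514
-20 [-5.3837  4.0098] 122.46742909897597
0 [-5.3176  3.9357] 122.5023949586048
20 [-5.2848  3.8753] 122.5311540067207
scene top 126 [[ -5.6629 -51.8182 112.8126]
 [  1.9198  -4.0739 120.1086]
 [  7.4969  54.1274 125.6136]]
-40 [-3.4092  7.8095] 120.43735991282598
-20 [-4.105  6.755] 121.00111989981077
0 [-5.238   6.0683] 119.88431103215329
20 [-5.8066  7.0603] 120.09807472819065
knob 595 [0.4901 0.2852 0.1681] (array([489.5797, 285.6985]), array([-0.4269,  0.9043], dtype=float32), [np.float32(19.20484), np.float32(19.536295)])
post 423 [0.545  0.265  0.1435]
```

View pics/i.png

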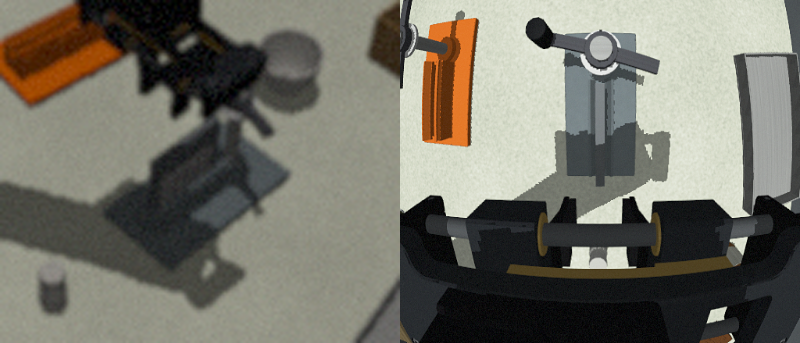

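The cassette is seated: top at 122.5 mm, centred within 1 mm both ways, collar still open. The knob is at (0.4897, 0.2855), 59 mm from the post, so q≈1.37. I move above it with tool y on the mid-arc tangent (+39° yaw).

```bash
python3 -m pendant '[0.06,-0.03,-0.01,0,0,-0.015, 0.13,-0.06,-0.01,0,0,-0.035, 0.2,-0.09,-0.01,0,0,-0.06, 0.27,-0.12,-0.01,0,0,-0.085, 0.31,-0.135,-0.01,0,0,-0.1, 0.327,-0.1414,-0.01,0,0,-0.1083, 0.327,-0.1414,-0.01,0,0,-0.1083, 0.327,-0.1414,-0.01,0,0,-0.1083, 0.327,-0.1414,-0.01,0,0,-0.1083]' 0
python3 - <<'E'
from h import *
s=state(); w=grab('wrist'); W=wcloud(w); print(s['eef_pos'],s['tool_rot'],s['joint_positions'])
P=W.reshape(-1,3); k=P[(P[:,2]>.160)&(P[:,2]<.174)&(np.hypot(P[:,0]-.49,P[:,1]-.285)<.02)]; print(len(k))
if len(k): print(k.mean(0),rect(k),rect((k-s['eef_pos'])@s['tool_rot']))
E
```

```text
time: 16.75
eef_pos: [0.4907, 0.2837, 0.1775]
tool_rot: [[-0.503, 0.864, 0.0], [0.864, 0.503, -0.0], [-0.0, -0.0, -1.0]]
ft_force: [-0.5, -0.7, -0.9]
grip_width: 0.0435
finger_force: 0.0
[0.4907 0.2837 0.1775] [[-0.5029  0.8643  0.    ]
 [ 0.8643  0.5029 -0.0003]
 [-0.0003 -0.0001 -1.    ]] [-0.2464  0.1687 -0.3631  1.6641  0.0619  1.3201 -0.0931]
578
[0.4885 0.2875 0.1678] (array([489.0472, 286.7042]), array([-0.8117,  0.5841], dtype=float32), [np.float32(19.066305), np.float32(19.09385)]) (array([3.4069, 0.0332]), array([-0.9131,  0.4078], dtype=float32), [np.float32(19.06683), np.float32(19.095148)])
```

Knob centred across the fingers, 3 mm ahead along tool x. Down and grip gently.

```bash
python3 -m pendant '[0.007,0,0.04,0,0,0, 0.007,0,0.08,0,0,0, 0.007,0,0.12,0,0,0, 0.007,0,0.15,0,0,0, 0.007,0,0.17,0,0,0, 0.007,0,0.184,0,0,0, 0.007,0,0.184,0,0,0]'
python3 -m pendant '[0,0,0,0,0,0, 0,0,0,0,0,0, 0,0,0,0,0,0, 0,0,0,0,0,0, 0,0,0,0,0,0]' -1 10
python3 - <<'E'
from h import *
s=state(); p=s['eef_pos'][:2]; R=s['tool_rot'][:2,:2]; c=np.array([.545,.265])
r0=p-c; print(np.linalg.norm(r0)); a0=np.arctan2(r0[1],r0[0]); a1=np.arctan2(.9887,.150)-.05
for a in np.linspace(a0,a1,17)[1:]:
    q=c+.06*np.array([np.cos(a),np.sin(a)]); print(np.round((q-p)@R/.4,3))
E
```

```text
time: 17.68
eef_pos: [0.489, 0.2867, 0.1037]
tool_rot: [[-0.504, 0.864, -0.0], [0.864, 0.504, -0.0], [-0.0, -0.0, -1.0]]
ft_force: [0.2, 0.1, 0.6]
grip_width: 0.0433
finger_force: 0.0
time: 18.3
eef_pos: [0.4894, 0.2868, 0.1042]
tool_rot: [[-0.504, 0.864, 0.001], [0.864, 0.504, 0.0], [-0.0, 0.001, -1.0]]
ft_force: [0.8, 0.6, 0.9]
grip_width: 0.0197
finger_force: 10.0
0.059716600855505224
[0.008 0.01 ]
[0.015 0.021]
[0.021 0.033]
[0.025 0.045]
[0.029 0.058]
[0.031 0.071]
[0.033 0.084]
[0.033 0.097]
[0.032 0.11 ]
[0.03  0.123]
[0.026 0.136]
[0.022 0.148]
[0.017 0.16 ]
[0.01  0.171]
[0.003 0.182]
[-0.005  0.192]
```

Knob gripped at 19.7 mm. Sweeping the arc, ending slightly past the stop.

```bash
python3 -m pendant '[0.008,0.01,0,0,0,0, 0.015,0.021,0,0,0,0, 0.021,0.033,0,0,0,0, 0.025,0.045,0,0,0,0, 0.029,0.058,0,0,0,0, 0.031,0.071,0,0,0,0, 0.033,0.084,0,0,0,0, 0.033,0.097,0,0,0,0, 0.032,0.11,0,0,0,0, 0.03,0.123,0,0,0,0, 0.026,0.136,0,0,0,0, 0.022,0.148,0,0,0,0, 0.017,0.16,0,0,0,0, 0.01,0.171,0,0,0,0, 0.003,0.182,0,0,0,0, 0,0.188,0,0,0,0, 0,0.188,0,0,0,0, 0,0.188,0,0,0,0]'
python3 - <<'E'
from h import *
s=state(); v=s['eef_pos'][:2]-[.545,.265]; print(np.linalg.norm(v),'q~',np.arctan2(v[1],v[0])-np.arctan2(.9887,.150))
E
```

```text
time: 20.55
eef_pos: [0.554, 0.324, 0.1036]
tool_rot: [[-0.504, 0.864, -0.0], [0.864, 0.504, -0.001], [-0.001, -0.001, -1.0]]
ft_force: [-3.9, -0.0, -3.6]
grip_width: 0.0197
finger_force: 10.0
0.05973186986962967 q~ -0.001268970292977345
```

At the stop: q≈0 with about 4 N of reaction. Release, lift clear and verify.

```bash
python3 -m pendant '[0,0,0,0,0,0, 0,0,0,0,0,0, 0,0,0,0,0,0, 0,0,0,0,0,0]' -0.1
python3 -m pendant '[0,0,-0.04,0,0,0, 0,0,-0.1,0,0,0, 0,0,-0.18,0,0,0, 0,0,-0.26,0,0,0, -0.1,0,-0.32,0,0,0, -0.2,0,-0.35,0,0,0, -0.3,0,-0.35,0,0,0, -0.35,0,-0.35,0,0,0, -0.35,0,-0.35,0,0,0, -0.35,0,-0.35,0,0,0]'
python3 - <<'E'
from h import *
s=state(); w=grab('wrist'); a=grab('scene'); W=wcloud(w); P=W.reshape(-1,3); print(s['eef_pos'])
def q(lo,hi,c,r): k=P[(P[:,2]>lo)&(P[:,2]<hi)&(np.hypot(P[:,0]-c[0],P[:,1]-c[1])<r)]; return k
k=q(.160,.174,(.554,.324),.03); print('knob',len(k)); 
if len(k): m=rect(k)[0]/1000; v=m-[.545,.265]; print(m,'q',np.arctan2(v[1],v[0])-np.arctan2(.9887,.150))
C=np.array([.5327,.1852]); y=np.array([.150,.9887]); x=np.array([.9887,-.150])
Q=np.c_[(P[:,:2]-C)@x,(P[:,:2]-C)@y,P[:,2]]*1000; t=Q[(abs(Q[:,0])<12)&(abs(Q[:,1])<56)&(Q[:,2]>116)&(Q[:,2]<126)]; print('top',len(t),np.percentile(t,[1,50,99],axis=0))
o=np.hstack([cv2.resize(a['image'],(400,300)),cv2.resize(w['image'],(400,300))]); cv2.imwrite('pics/j.png',o[...,::-1])
E
```

```text
time: 21.05
eef_pos: [0.5546, 0.3248, 0.1044]
tool_rot: [[-0.504, 0.864, 0.001], [0.864, 0.504, 0.0], [-0.0, 0.001, -1.0]]
ft_force: [-1.1, 0.4, -0.4]
grip_width: 0.0387
finger_force: 0.0
time: 22.3
eef_pos: [0.6234, 0.2063, 0.244]
tool_rot: [[-0.507, 0.862, -0.001], [0.862, 0.507, 0.002], [0.002, 0.0, -1.0]]
ft_force: [0.6, 0.2, -0.3]
grip_width: 0.0391
finger_force: 0.0
[0.6234 0.2063 0.244 ]
knob 359
[0.5535 0.3227] q 0.0035444229914767256
top 505 [[ -5.6238 -49.0501 116.6346]
 [ -0.1832 -16.0457 122.4735]
 [  4.7922  15.2834 124.0831]]
```

View pics/j.png

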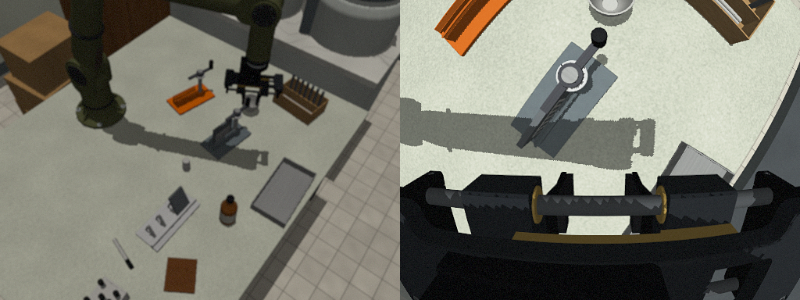

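The picture shows the knob at (598,38), the finger lying along the slot over the seated cassette at (545,110), and the blank still in the rest at scene (178,200). Everything else is in place, so I hand in.

```bash
python3 -c "
from rig import sign_off; print(sign_off())"
```

```text
the job is handed in; nothing more can be done
None
```

The cassette stands seated in the grey stand's slot, the collar is turned to its locked mark (measured q ≈ 0.004 rad), the blank is still in the rest, and the job was handed in at about 22 s; sign-off returned no verdict.

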